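Peel the top sample tray off a clinging nest and show it over the light pad

TASK

The green top tray clings to the pale grey tray it is nested in. Turn the orange wing nut clockwise until its steel foot lies right over the lower tray's tongue, then peel the green tray off by its upright corner tab, raising that corner a few centimetres first while the opposite corner stays down in the nest, so that the lower tray stays seated. Carry it to the light pad and finish while still holding it by the tab, level, still and centred roughly a hand's breadth above the pad; do not put it down or let go, and leave the jar, beaker and marker where they are.

Things in the scene. Friction and masses are not known exactly. Their poses are not given: they have to be found in the camera images.
- holder: Stack stand, fixed: grey base plate 170 (x) x 236 (y) x 6 mm with a pale grey bottom tray fixed on it. Origin: bench level under the nest's centre; x along the trays' long side, z up. On its -y side a fixed aluminium hook reaches over the lower tray's tongue; on its +y side stands the wing nut. It stands left or right of the robot, the light pad on the other side.
- nut (a joint): Captive wing nut on a vertical axis at x=+5, y=+102 mm of the stand. 0: its foot points along the stand's +x, clear of the trays; grows clockwise seen from above; 1.57: foot along the stand's -y, right over the lower tray's tongue (1.2 is enough); stop at 1.6. Starts at 0 to 0.3, stays where left, friction 0.04 N m. Foot 26 mm long, 14 wide, 41.5 mm above the bench, 1.5 mm over the tongue.
- nut_grip (a point): Point to grip on the nut's axis, 76 mm above the bench, in its orange upright bar: 12 mm thick, 34 mm long, from 58 to 90 mm above the bench. At joint 0 the bar is 12 mm thick along the stand's x and runs along the stand's y; it turns with the nut.
- top: Green top tray, loose, about 90 g: rim 180 x 140 mm, 3 mm thick; body 146 x 106 mm, 26 high. Origin under the centre of its floor, 22 mm above the bench when nested; x along the long side as the stand's; rim top then at 48 mm. 4 mm of play all round to the lower tray's walls. Four springy nubs cling to it with 2 to 5 N each over the first 10 mm of rise; raised 26 mm it is out of the nest.
- top_tab (a point): Centre of the green tray's upright corner tab, at (79, 59, 48) mm of the tray. The tab is 10 mm thick along the tray's (1, 1) diagonal and 30 mm long across it; it stands on the rim from 26 to 62 mm above the tray's underside (48 to 84 mm above the bench when nested).
- top_far (a point): The green tray's opposite rim corner, at (-88, -68, 26) mm of the tray: it stays down while the tab corner is raised.
- lower: Pale grey lower tray, loose, about 120 g, nested in the stand's bottom tray: 180 x 140 mm rim, 26 mm high, origin under the centre of its floor, 14 mm above the bench when seated. A tongue 32 mm wide sticks 24 mm out of its rim on each long side. Unless the nut's foot holds it down, it may come up with the green tray.
- lower_tongue (a point): Top of the lower tray's tongue under the nut's foot, at (5, 82, 26) mm of that tray, 40 mm above the bench when seated.
- pad: Light pad, fixed flat on the bench: grey frame 210 (x) x 170 (y) mm, glowing white top 12 mm above the bench. Origin: bench level under its centre. The tray's underside is to be held about 80 to 150 mm above the bench over it, any yaw.
- jar: Sample jar with white lid, 60 mm across, 75 mm tall, bystander; origin under its centre.
- beaker: Clear plastic beaker, 60 mm across, 75 mm tall, bystander; origin under its centre.
- marker: Blue marker with red cap lying on the bench, 125 x 14 x 12 mm, bystander; origin under the blue part's centre.
There are look-alikes about, which are no part of the job. What is shaped like the top but black is not meant. Of the things that look like the lower, the larger one is meant.

How it is judged:
On the way, in this order (a step that is already met when the one before it is completed fails the run):
1. the nut's foot is turned over the lower tray's tongue (1.2 rad or more) with the green tray still nested (value of joint nut above 1.2 rad and z of top_tab in the frame of holder below 0.078 m), for 0.2 s.
2. the tab corner of the green tray is up 20 mm or more while the opposite corner is still within 10 mm of its nested height (z of top_tab in the frame of holder above 0.09 m and z of top_far in the frame of holder below 0.058 m and value of joint nut above 1.2 rad), for 0.1 s.
At the end, for the whole second after the job is handed in: The fingers hold the green tray by its tab, level within 8 degrees and still, its centre within 40 mm of the light pad's centre and its underside 60 to 200 mm above the bench, touching nothing else; the nut's foot is over the tongue (joint above 1.2 rad) and the lower tray is seated (within 4 mm) (contact force between top and the fingers above 1 N and horizontal distance between top_tab and the grasp point below 0.03 m and horizontal distance between top and pad below 0.04 m and z of top in the frame of pad between 0.06 and 0.2 m and angle between top's own z axis and vertical below 0.14 rad and linear speed of top below 0.03 m/s and value of joint nut above 1.2 rad and z of lower in the frame of holder below 0.018 m and angle between lower's own z axis and vertical below 0.05 rad and z of lower_tongue in the frame of holder below 0.045 m and contact force between top and pad below 0.05 N and contact force between top and lower below 0.05 N and contact force between top and holder below 0.05 N and contact force between top and jar below 0.05 N and contact force between top and beaker below 0.05 N and contact force between top and marker below 0.05 N); the arm keeps its last pose, push and grip.
It fails at once if the lower tray is pulled up by more than 6 mm (z of lower in the frame of holder above 0.02 m or z of lower_tongue in the frame of holder above 0.046 m).
It fails at once if the sample jar is moved by more than 30 mm (distance of jar from where it was at the start of the episode above 0.03 m).
It fails at once if the beaker is moved by more than 30 mm (distance of beaker from where it was at the start of the episode above 0.03 m).
It fails at once if the marker is moved by more than 30 mm (distance of marker from where it was at the start of the episode above 0.03 m).
It also fails if it takes over 64 s, if anything falls off the work surface, if the arm or the gripper's body presses on something with over 40 N, if the wrist force passes 120 N, or if a joint passes its speed limit or range.

ROBOT

A 6-joint arm with a two-finger parallel gripper is mounted at the origin on the work surface. World frame = base frame: x ahead of the robot, y to its left, z up, the work surface at z = 0. Lengths are in m, angles in rad, forces in N, time in s.
With the tool pointing down it reaches from about 0.275 to 0.775 m from the base axis. Payload 14.6 kg.
Tool frame: the origin (TCP) lies at the very end of the fingers, on their centre line; the grasp point (between the pads) lies 19 mm behind it; z points along the fingers, y is the direction in which the jaws open and shut (so a half turn about z gives the same grasp; the last joint's range is limited). The gripper opens to 85 mm and grips with 20 to 120 N. Pads are 22 mm wide; open, the fingers measure 114 mm over their backs; the gripper's body (76 mm by 85 mm) begins 54 mm behind the grasp point. The pads swing forward as they close: fully open they stand 13 mm farther back than shut.
Start: joints at [0.978, 0.263, -0.048, 1.259, 0, 1.415], TCP at [0.223, 0.475, 0.206] pointing down, gripper open.
Joint ranges: [-2.65, 2.65], [-0.89, 1.7], [-1.18, 1.37], [-2.13, 2.11], [-1.35, 1.29], [-3.14, 3.14]. Speed limits (rad/s): [1.89, 1.89, 2.57, 2.79, 3.14, 3.14].

INTERFACE

Orientations are given as a unit quaternion [x, y, z, w].
In Python, from rig import env, capture, workorder gives the robot as it stands. The module is installed in compiled form; this text tells all that it offers.
- The arm moves only by the shell command python3 -m crank 'ROWS' [OPENING] [FORCE]. ROWS is JSON, a list of rows, each an object of numbers: "dx", "dy", "dz": the shift along the world's x, y, z in cm; "rx", "ry", "rz": the turn, a rotation vector about the world's x, y, z in degrees. A call has exactly 8 rows; each row shifts and turns the commanded pose from where the row before left it; what a row does not reach is not made up. A row lasts 1/8 s, in which the tool goes at most 62.5 mm and 10.7 degrees, less where a joint would pass 70% of its speed; a pose out of reach is approached as far as the arm can. A call is refused whole if a number of a shift passes 6.25 or a number of a turn 10.7, either way. A call with a gripper value outside its range is refused whole. OPENING is the opening, from 0 (shut) to 1 (fully open), set as the call begins (- or left out, the last holds). The fingers move at their own pace and stop on an object; FORCE is the grip in N (left out, the last holds). Time passes only in rows, so rows that do not move let the fingers close, or fill a call up. It gives the time, the measured TCP pose, the force and the opening at its end, in the units of the state.
- env.sense(): the state, without advancing time (a new reading comes with each control period).
- capture(name): name is "scene" or "top"; returns a dict with "frame" (400x640x3 uint8, red, green, blue), "fov_y" (degrees; the focal length in pixels is half the picture's height over the tangent of half this angle, whatever the lens; pixels are square), "cx", "cy" (the principal point, pixels), "world_from_camera" (4x4, takes a point from camera to world coordinates). Camera axes: x right, y up, looking along -z (the intrinsics and any distortion apply to the point x, -y, -z); pixel columns grow to the right and rows downward; lengths in m; the calibration is good to about 2 mm. A picture is of the moment at which its call begins. There is no depth.
- workorder.hand_in(): hands the job in, once; it reports no verdict.
The state is a dict: "clock": time; "q": joint angles; "joint_velocities": joint speeds; "joint_torque": joint torques, N m; "ee_pos": TCP position; "tool_rot": TCP orientation; "wrist_force": force on the tool from outside, world axes, zero at the start; "wrist_torque": the same for the moment, N m; "grip_width": finger opening in m.
Only numpy, scipy, OpenCV 4.12 (cv2) and the standard library are available. Lean on these libraries where they do the work, as an engineer would, in place of code of your own. Each camera call takes 0.05 s, during which the arm holds its last target. There are 200 camera calls.

## Working session

There is one attempt and no reset: what is moved stays moved. The work goes in short steps, Python scripts to look and compute and a shell command to move; the robot and the scene stay as the last step left them, time stands still between calls to the robot, and variables do not carry over. Pictures are saved under pics/ and viewed, about 8 in all and at most 12, crops included, and the job is handed in when it is done.

```bash
mkdir -p pics; cat > h.py <<'E'
import numpy as np, cv2
from rig import env, capture, workorder
def snap(n,f):
    c=capture(n); cv2.imwrite('pics/'+f+'.png',cv2.cvtColor(c['frame'],cv2.COLOR_RGB2BGR)); 
    np.savez('pics/'+f+'.npz',**{k:np.array(v) for k,v in c.items()}); return c
def ray(f,u,v):
    c=np.load('pics/'+f+'.npz'); fl=200/np.tan(np.radians(float(c['fov_y']))/2)
    T=c['world_from_camera']; d=T[:3,:3]@np.array([(u-c['cx'])/fl,-(v-c['cy'])/fl,-1]); return T[:3,3],d
def atz(f,u,v,z):
    o,d=ray(f,u,v); return o+d*(z-o[2])/d[2]
def proj(f,P):
    c=np.load('pics/'+f+'.npz'); fl=200/np.tan(np.radians(float(c['fov_y']))/2)
    T=c['world_from_camera']; p=(np.array(P)-T[:3,3])@T[:3,:3]; return float(c['cx']+fl*p[0]/-p[2]),float(c['cy']+fl*p[1]/p[2])
def tri(*obs):
    A=np.zeros((3,3));b=np.zeros(3)
    for f,u,v in obs:
        o,d=ray(f,u,v); d=d/np.linalg.norm(d);M=np.eye(3)-np.outer(d,d);A+=M;b+=M@o
    X=np.linalg.solve(A,b); return X,[np.hypot(*(np.array(proj(f,X))-[u,v])) for f,u,v in obs]
E
python3 - <<'E'
from h import *
for n in ('scene','top'):
    c=snap(n,n+'0'); print(n,{k:v for k,v in c.items() if k!='frame'})
print(env.sense())
E
```

```text
scene {'fov_y': 52.06702202968303, 'cx': 310.9714178173252, 'cy': 198.32380194934447, 'world_from_camera': array([[ 0.65119357, -0.40598315,  0.64119   ,  1.18201788],
       [ 0.75889596,  0.34291476, -0.55361212, -0.51889384],
       [ 0.00488368,  0.84710516,  0.53140286,  0.56247068],
       [ 0.        ,  0.        ,  0.        ,  1.        ]])}
top {'fov_y': 43.76733158866308, 'cx': 314.32822768661094, 'cy': 200.63409103571175, 'world_from_camera': array([[-1.01121513e-03,  9.83559854e-01, -1.80579596e-01,
         2.98555711e-01],
       [-9.99929580e-01, -3.12973718e-03, -1.14472508e-02,
        -2.13536296e-02],
       [-1.18242230e-02,  1.80555304e-01,  9.83493757e-01,
         1.48614698e+00],
       [ 0.00000000e+00,  0.00000000e+00,  0.00000000e+00,
         1.00000000e+00]])}
{'clock': 0.1, 'q': array([ 9.77700042e-01,  2.63466408e-01, -4.88443487e-02,  1.25940979e+00,
        1.02889729e-05,  1.41549591e+00]), 'joint_velocities': array([ 8.00270486e-04, -1.75503146e-03,  1.04193422e-03,  5.97582901e-05,
       -6.80632956e-04, -2.82841882e-04]), 'joint_torque': array([ 3.48753616e-03, -6.38576531e+01,  3.85064685e+01,  9.89815453e-03,
       -8.54259656e-05,  1.43799622e-05]), 'ee_pos': array([0.22242503, 0.4752663 , 0.20548839]), 'tool_rot': array([ 2.17153966e-01,  9.76137255e-01, -4.28250182e-04, -1.73701224e-04]), 'wrist_force': array([ 0.77183144, -0.06756734,  0.29422076]), 'wrist_torque': array([-0.03258394,  0.05446322,  0.01419964]), 'grip_width': 0.0855170181673315}
```

View pics/scene0.png

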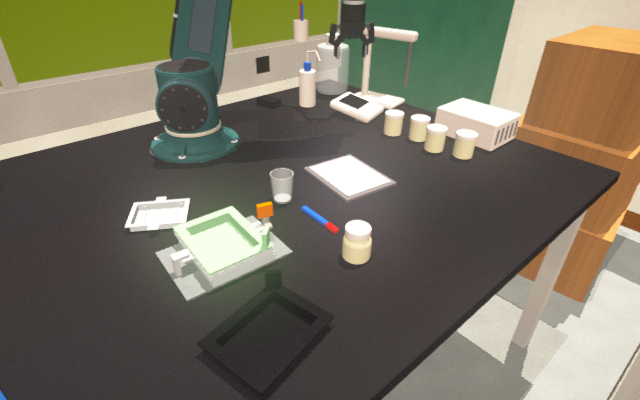

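View pics/top0.png

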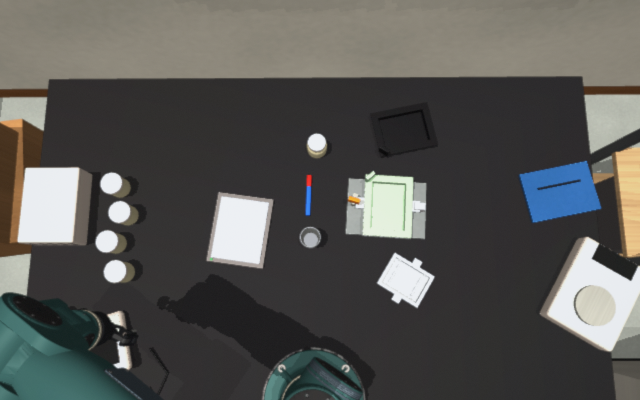

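Candidates: green tray at scene (222,240)/top (388,207), which is the one meant; the black look-alike at scene (268,330)/top (404,129) is not. The lower tray is the large one under the green tray; the small white one at scene (158,214)/top (406,280) is a decoy. The orange nut is at scene (265,211)/top (355,199), the pad at top (240,230). Next, one close crop of both views.

```bash
python3 - <<'E'
import cv2, numpy as np
a=cv2.imread('pics/scene0.png')[190:300,150:300]; b=cv2.imread('pics/top0.png')[160:250,335:435]
a=cv2.resize(a,None,fx=5,fy=5,interpolation=cv2.INTER_CUBIC)[:, :]
a=cv2.resize(cv2.imread('pics/scene0.png')[190:300,150:300],(750,550),interpolation=cv2.INTER_CUBIC)
b=cv2.resize(b,(600,540),interpolation=cv2.INTER_CUBIC)
cv2.imwrite('pics/ca.png',a);cv2.imwrite('pics/cb.png',b)
E
```

```text
(no output)
```

View pics/ca.png

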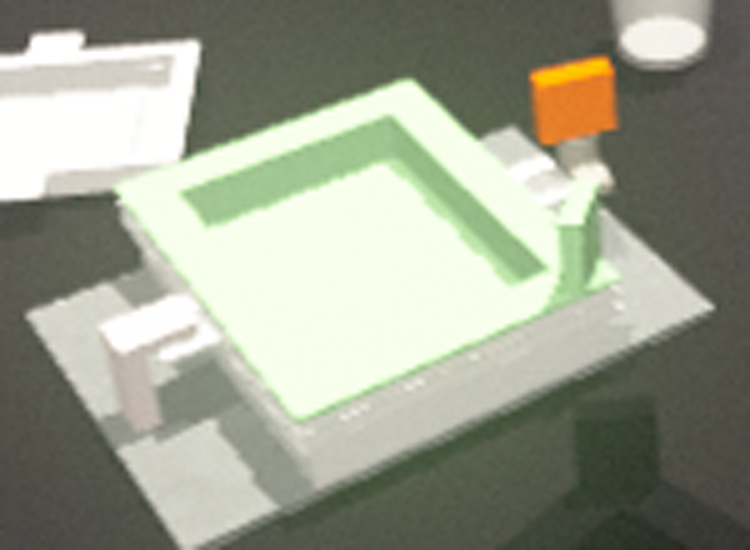

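View pics/cb.png

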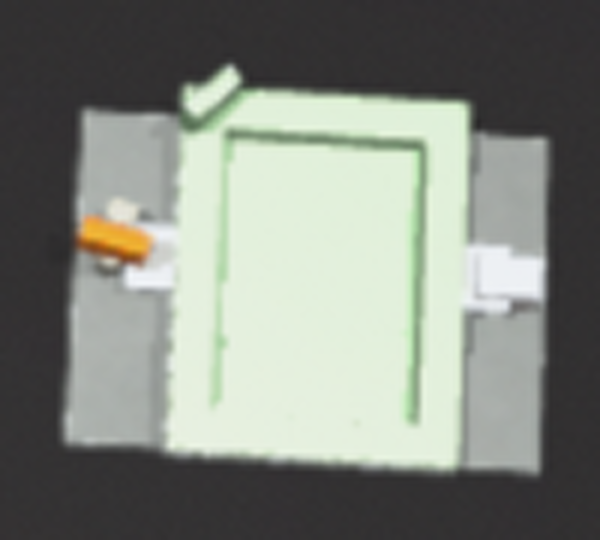

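Crops: stand base, nested green tray with upright tab (ca ≈(578,240), cb ≈(212,97)) and orange bar (ca ≈(572,70) top, cb ≈(115,240)) confirmed. The stand's +x is about world +x, the nut is on the left, and its foot points roughly +x. Now for positions.

```bash
cat > m1.py <<'E'
from h import *
B=lambda u,v:('top0',335+u/6-.4,160+v/6-.4)
A=lambda u,v:('scene0',150+u/5-.4,190+v/5-.4)
# base corners: local (x,y): TL(+85,+118) TR(+85,-118) BR(-85,-118) BL(-85,118)
L=np.array([[85,118],[85,-118],[-85,-118],[-85,118]])/1000
def fit(L,W):
    a,b=L-L.mean(0),W-W.mean(0); th=np.arctan2((a[:,0]*b[:,1]-a[:,1]*b[:,0]).sum(),(a*b).sum())
    R=np.array([[np.cos(th),-np.sin(th)],[np.sin(th),np.cos(th)]]); t=W.mean(0)-R@L.mean(0)
    return th,t,1e3*(L@R.T+t-W)
W=np.array([atz(*B(*p),.006)[:2] for p in [(82,108),(549,137),(540,472),(65,444)]])
th,t,r=fit(L,W); print('stand top',np.degrees(th),t,r.round(1).tolist())
# scene corners: right (714,307)=+x,+y ; left(28,315)=-x,-y ; bottom (185,549)=+x,-y
W2=np.array([atz(*A(*p),.006)[:2] for p in [(714,307),(185,549),(28,315)]])
th2,t2,r=fit(L[:3],W2); print('stand scene',np.degrees(th2),t2,r.round(1).tolist())
# green rim z .048: cb TR(469,102) BR(458,470) BL(167,452); local(90,-70)(-90,-70)(-90,70)
Lr=np.array([[90,-70],[-90,-70],[-90,70]])/1000
for n,F,ps in(('top',B,[(469,102),(458,470),(167,452)]),('scene',A,[(300,420),(118,190),(408,80)])):
    W3=np.array([atz(*F(*p),.048)[:2] for p in ps]); th3,t3,r=fit(Lr,W3); print('tray',n,np.degrees(th3),t3,r.round(1).tolist())
for n,a,b in (('rimTR',(300,420),(469,102)),('rimBR',(118,190),(458,470)),('rimBL',(408,80),(167,452)),('bar',(572,70),(115,240)),('tab top',(580,203),(212,92))):
    print(n,*tri(A(*a),B(*b)))
# pad corners top0 full px, z=.012 outer frame
Lp=np.array([[105,85],[105,-85],[-105,-85],[-105,85]])/1000
W4=np.array([atz('top0',*p,.012)[:2] for p in [(218,193),(272,200),(263,268),(207,262)]]); print('pad',fit(Lp,W4))
E
python3 m1.py
```

```text
stand top -3.7066968167494787 [ 0.54806656 -0.21993313] [[-0.8, -0.1], [-0.1, 0.2], [0.1, -0.3], [0.9, 0.2]]
stand scene -3.7015811779897896 [ 0.55255345 -0.21759062] [[0.2, 0.9], [1.8, -0.8], [-2.0, -0.1]]
tray top -3.5836824344590323 [ 0.54713052 -0.21968409] [[-1.3, 0.5], [0.8, -0.2], [0.5, -0.3]]
tray scene -3.1550092136675856 [ 0.55344197 -0.21755053] [[1.4, 0.3], [-1.8, -0.8], [0.5, 0.6]]
rimTR [ 0.63524393 -0.29392894  0.04640882] [np.float64(1.2784588685908933), np.float64(0.7741979885403746)]
rimBR [ 0.45365491 -0.28194896  0.04347117] [np.float64(1.3829511053795653), np.float64(0.9843743408582861)]
rimBL [ 0.46224893 -0.14265994  0.04521358] [np.float64(0.7261087734182269), np.float64(0.5703007091501112)]
bar [ 0.55905754 -0.11606002  0.08727625] [np.float64(0.897251831452224), np.float64(0.6685514630150479)]
tab top [ 0.63255751 -0.16427784  0.08139949] [np.float64(0.982769635520726), np.float64(0.6642908826878355)]
pad (np.float64(-0.11946716028599096), array([0.47989922, 0.21759574]), array([[ 0.64414028,  2.20355714],
       [ 2.44683051, -2.70312651],
       [-2.76280746, -1.25187009],
       [-0.32816334,  1.75143946]]))
```

```bash
R='{"dx":2.1,"dy":-3.7,"rz":6.2}'; python3 -m crank '[{"dx":2.1,"dy":-3.7,"rz":6.2},{"dx":2.1,"dy":-3.7,"rz":6.2},{"dx":2.1,"dy":-3.7,"rz":6.2},{"dx":2.1,"dy":-3.7,"rz":6.2},{"dx":2.1,"dy":-3.7,"rz":6.2},{"dx":2.1,"dy":-3.7,"rz":6.2},{"dx":2.1,"dy":-3.7,"rz":6.2},{"dx":2.1,"dy":-3.7,"rz":6.2}]' 0.6 40
```

```text
schema error: expected keys dx, dy, dz, rx, ry, rz
```

```bash
python3 -m crank '[{"dx":2.1,"dy":-3.7,"rz":6.2},{"dx":2.1,"dy":-3.7,"rz":6.2},{"dx":2.1,"dy":-3.7,"rz":6.2},{"dx":2.1,"dy":-3.7,"rz":6.2},{"dx":2.1,"dy":-3.7,"rz":6.2},{"dx":2.1,"dy":-3.7,"rz":6.2},{"dx":2.1,"dy":-3.7,"rz":6.2},{"dx":2.1,"dy":-3.7,"rz":6.2}]'; python3 - <<'E'
from h import *
from scipy.spatial.transform import Rotation as Ro
s=env.sense(); M=Ro.from_quat(s['tool_rot']).as_matrix(); print(s['clock'],s['ee_pos'],np.degrees(np.arctan2(M[1,1],M[0,1])),M[:,2],s['q'])
E
```

```text
0.1 [0.22242503 0.4752663  0.20548839] 64.91614820239778 [-5.25104924e-04 -7.60622095e-04 -9.99999573e-01] [ 9.77700042e-01  2.63466408e-01 -4.88443487e-02  1.25940979e+00
  1.02889729e-05  1.41549591e+00]schema error: expected keys dx, dy, dz, rx, ry, rz
```

All six keys are needed in every row.

```bash
python3 -m crank '[{"dx":2.1,"dy":-3.7,"dz":0,"rx":0,"ry":0,"rz":6.2},{"dx":2.1,"dy":-3.7,"dz":0,"rx":0,"ry":0,"rz":6.2},{"dx":2.1,"dy":-3.7,"dz":0,"rx":0,"ry":0,"rz":6.2},{"dx":2.1,"dy":-3.7,"dz":0,"rx":0,"ry":0,"rz":6.2},{"dx":2.1,"dy":-3.7,"dz":0,"rx":0,"ry":0,"rz":6.2},{"dx":2.1,"dy":-3.7,"dz":0,"rx":0,"ry":0,"rz":6.2},{"dx":2.1,"dy":-3.7,"dz":0,"rx":0,"ry":0,"rz":6.2},{"dx":2.1,"dy":-3.7,"dz":0,"rx":0,"ry":0,"rz":6.2}]' 0.6 40 && python3 -m crank '[{"dx":2.1,"dy":-3.7,"dz":0,"rx":0,"ry":0,"rz":6.2},{"dx":2.1,"dy":-3.7,"dz":0,"rx":0,"ry":0,"rz":6.2},{"dx":2.1,"dy":-3.7,"dz":0,"rx":0,"ry":0,"rz":6.2},{"dx":2.1,"dy":-3.7,"dz":0,"rx":0,"ry":0,"rz":6.2},{"dx":2.1,"dy":-3.7,"dz":0,"rx":0,"ry":0,"rz":6.2},{"dx":2.1,"dy":-3.7,"dz":0,"rx":0,"ry":0,"rz":6.2},{"dx":2.1,"dy":-3.7,"dz":0,"rx":0,"ry":0,"rz":6.2},{"dx":2.1,"dy":-3.7,"dz":0,"rx":0,"ry":0,"rz":6.2}]'
cat > st.py <<'E'
from h import *
from scipy.spatial.transform import Rotation as Ro
s=env.sense(); M=Ro.from_quat(s['tool_rot']).as_matrix(); print(round(s['clock'],2),'tcp',s['ee_pos'].round(4),'yaw',np.degrees(np.arctan2(M[1,1],M[0,1])).round(1),'z',M[:,2].round(3),'q',s['q'].round(2),'F',s['wrist_force'].round(1),'T',s['wrist_torque'].round(2),'w',round(s['grip_width'],4))
E
python3 st.py
```

```text
clock: 1.1
ee_pos: [0.391, 0.1782, 0.2058]
tool_rot: [-0.214, 0.977, -0.0, -0.0]
wrist_force: [0.2, 0.1, 0.3]
grip_width: 0.0511
clock: 2.1
ee_pos: [0.559, -0.1178, 0.2056]
tool_rot: [-0.604, 0.797, 0.0, -0.0]
wrist_force: [0.3, 0.3, 1.1]
grip_width: 0.0512
2.1 tcp [ 0.559  -0.1178  0.2056] yaw 164.3 z [-0.001  0.    -1.   ] q [-0.35  0.34  0.07  1.3   0.   -1.65] F [0.3 0.3 1.1] T [0.03 0.01 0.03] w 0.0512
```

```bash
python3 -m crank '[{"dx":0.15,"dy":0.1,"dz":-2,"rx":0,"ry":0,"rz":0},{"dx":0,"dy":0,"dz":-2,"rx":0,"ry":0,"rz":0},{"dx":0,"dy":0,"dz":-2,"rx":0,"ry":0,"rz":0},{"dx":0,"dy":0,"dz":-2,"rx":0,"ry":0,"rz":0},{"dx":0,"dy":0,"dz":-2,"rx":0,"ry":0,"rz":0},{"dx":0,"dy":0,"dz":-2,"rx":0,"ry":0,"rz":0},{"dx":0,"dy":0,"dz":-2,"rx":0,"ry":0,"rz":0},{"dx":0,"dy":0,"dz":-0.9,"rx":0,"ry":0,"rz":0}]' ; python3 st.py; python3 - <<'E'
from h import *
snap('scene','s1'); a=cv2.imread('pics/s1.png')[150:300,150:340]; a=cv2.resize(a,(760,600),interpolation=cv2.INTER_CUBIC); cv2.imwrite('pics/s1c.png',a)
print(proj('s1',[.5605,-.1165,.09]))
E
```

```text
clock: 3.1
ee_pos: [0.5594, -0.1153, 0.0558]
tool_rot: [-0.603, 0.798, 0.001, -0.0]
wrist_force: [0.1, -0.5, 0.4]
grip_width: 0.0513
3.1 tcp [ 0.5594 -0.1153  0.0558] yaw 164.1 z [-0.002  0.001 -1.   ] q [-0.35  0.43 -0.22  0.92 -0.   -1.64] F [ 0.1 -0.5  0.4] T [ 0.01  0.03 -0.03] w 0.0513
(263.2553311098105, 202.97980505247187)
```

View pics/s1c.png

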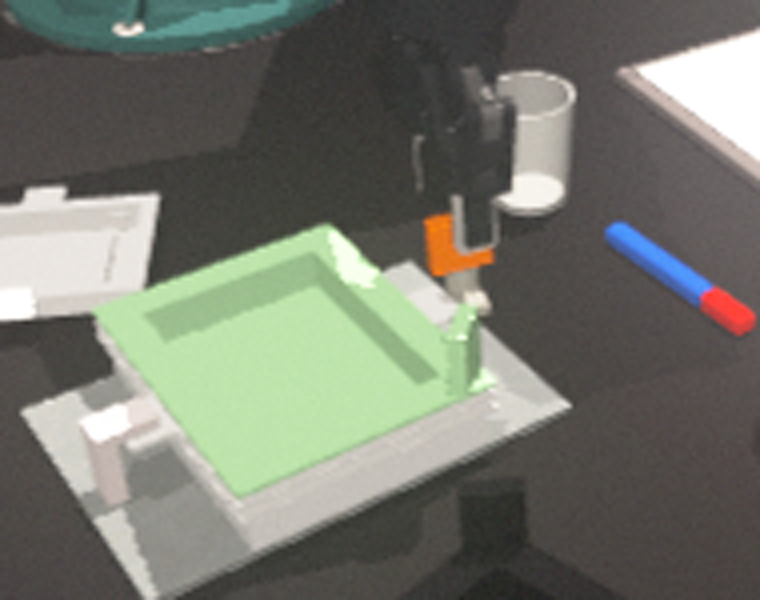

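The finger stands in front of the orange bar (crop bar centre ≈(460,245), finger ≈(477,225)). That is centred once its 25 mm nearer position is allowed for. Closing.

```bash
python3 -m crank '[{"dx":0,"dy":0,"dz":0,"rx":0,"ry":0,"rz":0},{"dx":0,"dy":0,"dz":0,"rx":0,"ry":0,"rz":0},{"dx":0,"dy":0,"dz":0,"rx":0,"ry":0,"rz":0},{"dx":0,"dy":0,"dz":0,"rx":0,"ry":0,"rz":0},{"dx":0,"dy":0,"dz":0,"rx":0,"ry":0,"rz":0},{"dx":0,"dy":0,"dz":0,"rx":0,"ry":0,"rz":0},{"dx":0,"dy":0,"dz":0,"rx":0,"ry":0,"rz":0},{"dx":0,"dy":0,"dz":0,"rx":0,"ry":0,"rz":0}]' 0 25; python3 st.py
```

```text
clock: 4.15
ee_pos: [0.5627, -0.1162, 0.058]
tool_rot: [-0.603, 0.798, -0.002, 0.002]
wrist_force: [11.2, -2.1, -3.9]
grip_width: 0.0108
4.15 tcp [ 0.5627 -0.1162  0.058 ] yaw 164.1 z [ 0.005 -0.001 -1.   ] q [-0.35  0.43 -0.22  0.92  0.   -1.64] F [11.2 -2.1 -3.9] T [-0.38 -2.14  0.  ] w 0.0108
```

```bash
python3 -m crank '[{"dx":0.2,"dy":0,"dz":0,"rx":0,"ry":0,"rz":-9},{"dx":0,"dy":0,"dz":0,"rx":0,"ry":0,"rz":-10},{"dx":0,"dy":0,"dz":0,"rx":0,"ry":0,"rz":-10},{"dx":0,"dy":0,"dz":0,"rx":0,"ry":0,"rz":-10},{"dx":0,"dy":0,"dz":0,"rx":0,"ry":0,"rz":-10},{"dx":0,"dy":0,"dz":0,"rx":0,"ry":0,"rz":-10},{"dx":0,"dy":0,"dz":0,"rx":0,"ry":0,"rz":-10},{"dx":0,"dy":0,"dz":0,"rx":0,"ry":0,"rz":-6}]'; python3 st.py;  python3 -m crank '[{"dx":0,"dy":0,"dz":0,"rx":0,"ry":0,"rz":0},{"dx":0,"dy":0,"dz":0,"rx":0,"ry":0,"rz":0},{"dx":0,"dy":0,"dz":0,"rx":0,"ry":0,"rz":0},{"dx":0,"dy":0,"dz":0,"rx":0,"ry":0,"rz":0},{"dx":0,"dy":0,"dz":0,"rx":0,"ry":0,"rz":0},{"dx":0,"dy":0,"dz":0,"rx":0,"ry":0,"rz":0},{"dx":0,"dy":0,"dz":0,"rx":0,"ry":0,"rz":0},{"dx":0,"dy":0,"dz":0,"rx":0,"ry":0,"rz":0}]' >/dev/null; python3 st.py
```

```text
clock: 5.15
ee_pos: [0.5635, -0.1168, 0.0579]
tool_rot: [0.01, 1.0, -0.001, 0.001]
wrist_force: [3.0, -6.4, -0.8]
grip_width: 0.011
5.15 tcp [ 0.5635 -0.1168  0.0579] yaw 88.8 z [ 0.003 -0.003 -1.   ] q [-0.35  0.43 -0.21  0.93 -0.   -0.32] F [ 3.  -6.4 -0.8] T [-1.26 -0.71  0.05] w 0.011
6.15 tcp [ 0.5635 -0.1168  0.0579] yaw 89.1 z [ 0.003 -0.002 -1.   ] q [-0.35  0.43 -0.21  0.93 -0.   -0.33] F [ 3.8 -6.7 -0.6] T [-1.26 -0.75 -0.03] w 0.0109
```

```bash
python3 -m crank '[{"dx":0,"dy":0,"dz":0,"rx":0,"ry":0,"rz":0},{"dx":0,"dy":0,"dz":0,"rx":0,"ry":0,"rz":0},{"dx":0,"dy":0,"dz":0,"rx":0,"ry":0,"rz":0},{"dx":0,"dy":0,"dz":0,"rx":0,"ry":0,"rz":0},{"dx":0,"dy":0,"dz":2,"rx":0,"ry":0,"rz":0},{"dx":0,"dy":0,"dz":3,"rx":0,"ry":0,"rz":0},{"dx":0,"dy":0,"dz":3,"rx":0,"ry":0,"rz":0},{"dx":0,"dy":0,"dz":2,"rx":0,"ry":0,"rz":0}]' 0.4; python3 st.py;  python3 -m crank '[{"dx":0.9,"dy":-0.6,"dz":0,"rx":0,"ry":0,"rz":-5.9},{"dx":0.9,"dy":-0.6,"dz":0,"rx":0,"ry":0,"rz":-5.9},{"dx":0.9,"dy":-0.6,"dz":0,"rx":0,"ry":0,"rz":-5.9},{"dx":0.9,"dy":-0.6,"dz":0,"rx":0,"ry":0,"rz":-5.9},{"dx":0.9,"dy":-0.6,"dz":0,"rx":0,"ry":0,"rz":-5.9},{"dx":0.9,"dy":-0.6,"dz":0,"rx":0,"ry":0,"rz":-5.9},{"dx":0.9,"dy":-0.6,"dz":0,"rx":0,"ry":0,"rz":-5.9},{"dx":0.9,"dy":-0.6,"dz":0,"rx":0,"ry":0,"rz":-5.9}]' >/dev/null; python3 st.py; python3 - <<'E'
from h import *
snap('scene','s2');snap('top','t2')
a=cv2.resize(cv2.imread('pics/s2.png')[190:300,150:300],(600,440),interpolation=cv2.INTER_CUBIC)
cv2.imwrite('pics/c2.png',a)
E
```

```text
clock: 7.15
ee_pos: [0.5623, -0.1156, 0.1583]
tool_rot: [0.008, 1.0, -0.0, 0.001]
wrist_force: [-0.9, -1.1, -0.5]
grip_width: 0.034
7.15 tcp [ 0.5623 -0.1156  0.1583] yaw 89.1 z [ 0.001 -0.    -1.   ] q [-0.34  0.36 -0.03  1.18  0.   -0.33] F [-0.9 -1.1 -0.5] T [0.   0.03 0.01] w 0.034
8.15 tcp [ 0.6343 -0.1637  0.1568] yaw 41.7 z [-0.  0. -1.] q [-0.38  0.51  0.21  1.27  0.    0.47] F [-0.9  0.3  0.5] T [-0.04 -0.    0.03] w 0.0343
```

View pics/c2.png

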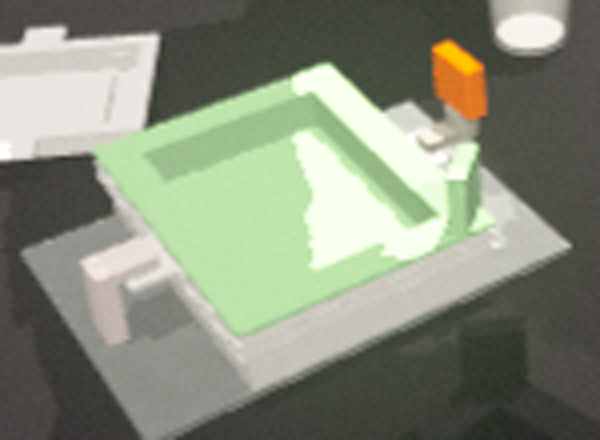

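The bar has turned about 90° and the steel foot (crop ≈(432,138)) now lies over the tongue, with the green tray still nested. Descending on the tab and gripping it.

```bash
python3 -m crank '[{"dx":0,"dy":-0.1,"dz":-1.5,"rx":0,"ry":0,"rz":0},{"dx":0,"dy":0,"dz":-1.5,"rx":0,"ry":0,"rz":0},{"dx":0,"dy":0,"dz":-1.5,"rx":0,"ry":0,"rz":0},{"dx":0,"dy":0,"dz":-1.5,"rx":0,"ry":0,"rz":0},{"dx":0,"dy":0,"dz":-1.5,"rx":0,"ry":0,"rz":0},{"dx":0,"dy":0,"dz":-1.5,"rx":0,"ry":0,"rz":0},{"dx":0,"dy":0,"dz":-1,"rx":0,"ry":0,"rz":0},{"dx":0,"dy":0,"dz":0,"rx":0,"ry":0,"rz":0}]'; python3 st.py;  python3 - <<'E'
from h import *
snap('scene','s3')
a=cv2.resize(cv2.imread('pics/s3.png')[190:300,150:300],(600,440),interpolation=cv2.INTER_CUBIC)
cv2.imwrite('pics/c3.png',a)
E
```

```text
clock: 9.25
ee_pos: [0.6337, -0.1644, 0.0561]
tool_rot: [0.407, 0.913, -0.0, -0.001]
wrist_force: [1.4, 0.4, 0.7]
grip_width: 0.0344
9.25 tcp [ 0.6337 -0.1644  0.0561] yaw 41.9 z [-0.001  0.    -1.   ] q [-0.38  0.56  0.02  1.03 -0.    0.46] F [1.4 0.4 0.7] T [-0.    0.03 -0.02] w 0.0344
```

View pics/c3.png

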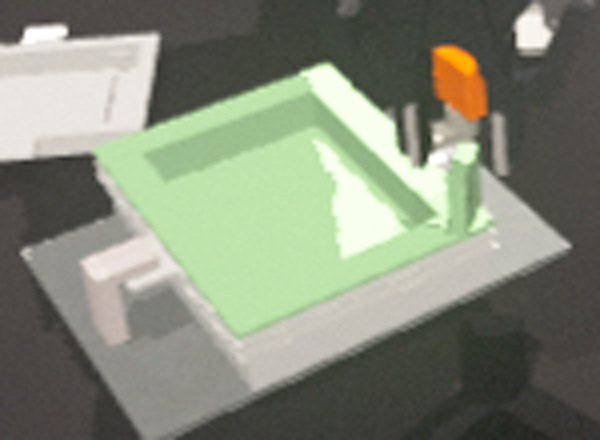

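```bash
python3 - <<'E'
from h import *
c=lambda P:[round(float(x),0) for x in ((np.array(proj('s3',P))-[150,190]+.5)*4)]
d=np.array([.745,.667,0]);t=np.array([.6337,-.1644,0])
for z in (.056,.065,.1):
    print(z,'mid',c(t+[0,0,z]),'+',c(t+.017*d+[0,0,z]),'-',c(t-.017*d+[0,0,z]))
print('tab top',c([.6345,-.165,.084]),'base',c([.6345,-.165,.048]), 'scene tri tab', c([.6326,-.1643,.084]))
E
```

```text
0.056 mid [464.0, 205.0] + [498.0, 208.0] - [431.0, 203.0]
0.065 mid [463.0, 191.0] + [497.0, 194.0] - [430.0, 188.0]
0.1 mid [460.0, 134.0] + [494.0, 136.0] - [425.0, 131.0]
tab top [461.0, 161.0] base [465.0, 219.0] scene tri tab [460.0, 159.0]
```

The tab (crop x 447–478) lies between the fingers (≈410 and ≈500). The tips still stand high because the fingers are open. Closing on it.

```bash
python3 -m crank '[{"dx":0,"dy":0,"dz":0,"rx":0,"ry":0,"rz":0},{"dx":0,"dy":0,"dz":0,"rx":0,"ry":0,"rz":0},{"dx":0,"dy":0,"dz":0,"rx":0,"ry":0,"rz":0},{"dx":0,"dy":0,"dz":0,"rx":0,"ry":0,"rz":0},{"dx":0,"dy":0,"dz":0,"rx":0,"ry":0,"rz":0},{"dx":0,"dy":0,"dz":0,"rx":0,"ry":0,"rz":0},{"dx":0,"dy":0,"dz":0,"rx":0,"ry":0,"rz":0},{"dx":0,"dy":0,"dz":0,"rx":0,"ry":0,"rz":0}]' 0 100; python3 st.py;  python3 - <<'E'
from h import *
snap('scene','s4')
a=cv2.resize(cv2.imread('pics/s4.png')[190:300,150:300],(600,440),interpolation=cv2.INTER_CUBIC)
cv2.imwrite('pics/c4.png',a)
E
```

```text
clock: 10.3
ee_pos: [0.6346, -0.1646, 0.0575]
tool_rot: [0.407, 0.913, 0.0, 0.001]
wrist_force: [-0.1, 2.0, 5.9]
grip_width: 0.0026
10.3 tcp [ 0.6346 -0.1646  0.0575] yaw 41.9 z [ 0.001 -0.    -1.   ] q [-0.38  0.56  0.02  1.03  0.    0.46] F [-0.1  2.   5.9] T [ 0.22 -0.17  0.02] w 0.0026
```

View pics/c4.png

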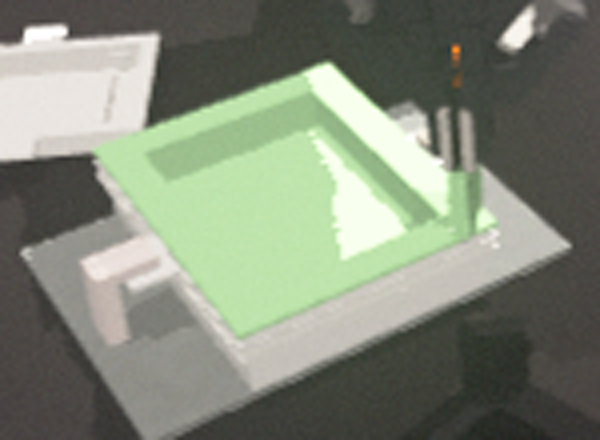

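The width of 2.6 mm is too small for a 10 mm tab, so the grasp may have gone wrong. I'll compare s2, s3 and s4 close up.

```bash
python3 - <<'E'
from h import *
snap('top','t4')
A=[cv2.resize(cv2.imread(f'pics/{n}.png')[205:260,248:286],(266,385),interpolation=cv2.INTER_NEAREST) for n in('s2','s3','s4')]
T=[cv2.resize(cv2.imread(f'pics/{n}.png')[165:201,340:416],(399,189),interpolation=cv2.INTER_NEAREST) for n in('t2','t4')]
im=np.vstack([np.hstack(A),np.hstack(T)]); im=np.clip(im.astype(float)*1.6,0,255).astype(np.uint8) if 0 else im
cv2.imwrite('pics/c5.png',cv2.convertScaleAbs(im,alpha=1.5)); print(im.shape)
E
```

```text
(574, 798, 3)
```

View pics/c5.png

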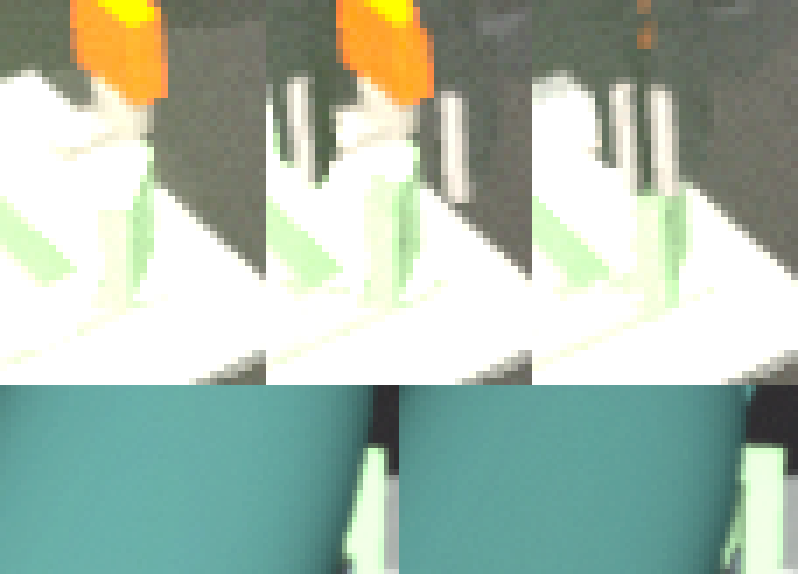

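The tips (bottom row ≈190 in the zoom) end near the top of the tab instead of low on it. I'll check the visible fingertip height against the reported TCP in the earlier pictures too.

```bash
python3 - <<'E'
from h import *
def tips(f,t,yaw,g,dz,pw=0.011):
    j=np.array([np.cos(np.radians(yaw)),np.sin(np.radians(yaw)),0]);n=np.array([-j[1],j[0],0])
    for s in(1,-1):
        print(f,'side',s,'dz',dz,[np.round(proj(f,np.array(t)+s*j*(g/2+.004)+n*k*pw+[0,0,dz]),1).tolist() for k in(-1,1)])
for dz in(0,.02): tips('scene0',[.2224,.4753,.2055],64.9,.0855,dz+.013)
for dz in(0,.02): tips('s1',[.5594,-.1153,.0558],164.1,.0513,dz)
for dz in(0,.02): tips('s4',[.6346,-.1646,.0575],41.9,.0026,dz)
A=cv2.resize(cv2.imread('pics/scene0.png')[15:75,315:395],(640,480),interpolation=cv2.INTER_CUBIC)[:, :400]
B=cv2.resize(cv2.imread('pics/s1.png')[180:240,235:285],(400,480),interpolation=cv2.INTER_CUBIC)
cv2.imwrite('pics/c6.png',cv2.convertScaleAbs(np.hstack([A,B]),alpha=1.8))
E
```

```text
scene0 side 1 dz 0.013 [[364.3, 64.9], [361.9, 63.3]]
scene0 side -1 dz 0.013 [[337.4, 66.7], [335.3, 65.1]]
scene0 side 1 dz 0.033 [[364.8, 58.7], [362.3, 57.1]]
scene0 side -1 dz 0.033 [[337.7, 60.4], [335.5, 58.8]]
s1 side 1 dz 0 [[264.6, 207.8], [255.2, 210.0]]
s1 side -1 dz 0 [[273.8, 221.8], [264.0, 224.3]]
s1 side 1 dz 0.02 [[264.1, 200.3], [254.6, 202.5]]
s1 side -1 dz 0.02 [[273.4, 214.0], [263.5, 216.5]]
s4 side 1 dz 0 [[267.1, 244.2], [269.5, 237.4]]
s4 side -1 dz 0 [[261.9, 243.7], [264.4, 236.9]]
s4 side 1 dz 0.02 [[266.6, 236.1], [269.1, 229.4]]
s4 side -1 dz 0.02 [[261.3, 235.6], [263.8, 228.9]]
```

View pics/c6.png

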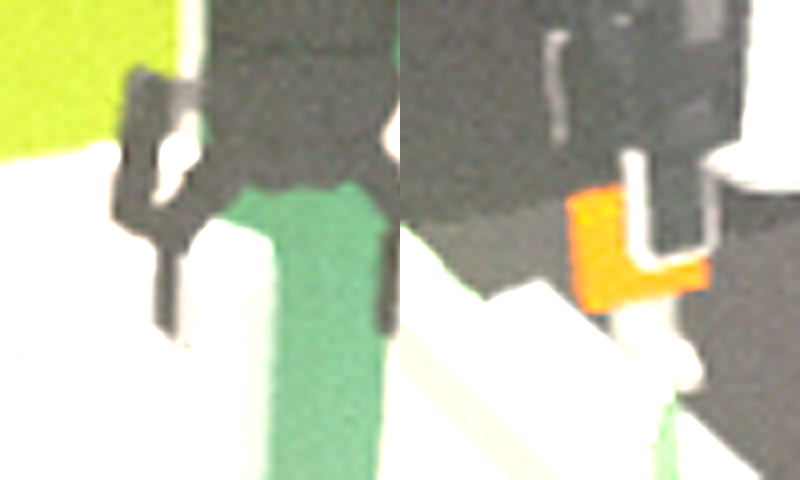

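Both earlier pictures agree: the visible fingertips stand about 22 mm higher than the reported TCP (scene0 row 57 against 65 predicted, s1 213 against 222). So the jaws met only the tab's top edge. Opening, then going lower in small steps while watching the force.

```bash
python3 -m crank '[{"dx":0,"dy":0,"dz":0,"rx":0,"ry":0,"rz":0},{"dx":0,"dy":0,"dz":0,"rx":0,"ry":0,"rz":0},{"dx":0,"dy":0,"dz":0,"rx":0,"ry":0,"rz":0},{"dx":0,"dy":0,"dz":0,"rx":0,"ry":0,"rz":0},{"dx":0,"dy":0,"dz":0,"rx":0,"ry":0,"rz":0},{"dx":0,"dy":0,"dz":0,"rx":0,"ry":0,"rz":0},{"dx":0,"dy":0,"dz":0,"rx":0,"ry":0,"rz":0},{"dx":0,"dy":0,"dz":0,"rx":0,"ry":0,"rz":0}]' 0.4 60; python3 st.py; python3 -m crank '[{"dx":0,"dy":0,"dz":-0.2,"rx":0,"ry":0,"rz":0},{"dx":0,"dy":0,"dz":-0.2,"rx":0,"ry":0,"rz":0},{"dx":0,"dy":0,"dz":-0.2,"rx":0,"ry":0,"rz":0},{"dx":0,"dy":0,"dz":-0.2,"rx":0,"ry":0,"rz":0},{"dx":0,"dy":0,"dz":0,"rx":0,"ry":0,"rz":0},{"dx":0,"dy":0,"dz":0,"rx":0,"ry":0,"rz":0},{"dx":0,"dy":0,"dz":0,"rx":0,"ry":0,"rz":0},{"dx":0,"dy":0,"dz":0,"rx":0,"ry":0,"rz":0}]'; python3 st.py
```

```text
clock: 11.4
ee_pos: [0.6341, -0.1645, 0.0569]
tool_rot: [0.407, 0.913, 0.0, 0.0]
wrist_force: [-1.1, -0.3, -0.3]
grip_width: 0.0339
11.4 tcp [ 0.6341 -0.1645  0.0569] yaw 41.9 z [ 0.  0. -1.] q [-0.38  0.56  0.02  1.03  0.    0.46] F [-1.1 -0.3 -0.3] T [0.02 0.01 0.02] w 0.0339
clock: 12.4
ee_pos: [0.6341, -0.1645, 0.0489]
tool_rot: [0.407, 0.913, 0.0, 0.0]
wrist_force: [-0.3, -0.6, -0.2]
grip_width: 0.0342
12.4 tcp [ 0.6341 -0.1645  0.0489] yaw 41.9 z [ 0. -0. -1.] q [-0.38  0.56  0.    1.01  0.    0.46] F [-0.3 -0.6 -0.2] T [-0.04  0.06 -0.01] w 0.0342
```

```bash
python3 -m crank '[{"dx":0,"dy":0,"dz":-0.2,"rx":0,"ry":0,"rz":0},{"dx":0,"dy":0,"dz":-0.2,"rx":0,"ry":0,"rz":0},{"dx":0,"dy":0,"dz":-0.2,"rx":0,"ry":0,"rz":0},{"dx":0,"dy":0,"dz":-0.2,"rx":0,"ry":0,"rz":0},{"dx":0,"dy":0,"dz":-0.2,"rx":0,"ry":0,"rz":0},{"dx":0,"dy":0,"dz":0,"rx":0,"ry":0,"rz":0},{"dx":0,"dy":0,"dz":0,"rx":0,"ry":0,"rz":0},{"dx":0,"dy":0,"dz":0,"rx":0,"ry":0,"rz":0}]'; python3 st.py; python3 -m crank '[{"dx":0,"dy":0,"dz":0,"rx":0,"ry":0,"rz":0},{"dx":0,"dy":0,"dz":0,"rx":0,"ry":0,"rz":0},{"dx":0,"dy":0,"dz":0,"rx":0,"ry":0,"rz":0},{"dx":0,"dy":0,"dz":0,"rx":0,"ry":0,"rz":0},{"dx":0,"dy":0,"dz":0,"rx":0,"ry":0,"rz":0},{"dx":0,"dy":0,"dz":0,"rx":0,"ry":0,"rz":0},{"dx":0,"dy":0,"dz":0,"rx":0,"ry":0,"rz":0},{"dx":0,"dy":0,"dz":0,"rx":0,"ry":0,"rz":0}]' 0 60; python3 st.py
```

```text
clock: 13.4
ee_pos: [0.6341, -0.1645, 0.039]
tool_rot: [0.407, 0.913, 0.0, 0.0]
wrist_force: [-0.2, 0.3, -0.3]
grip_width: 0.0342
13.4 tcp [ 0.6341 -0.1645  0.039 ] yaw 41.9 z [ 0. -0. -1.] q [-0.38  0.57 -0.01  0.99  0.    0.46] F [-0.2  0.3 -0.3] T [ 0.05 -0.01  0.04] w 0.0342
clock: 14.4
ee_pos: [0.6342, -0.1645, 0.039]
tool_rot: [0.407, 0.913, 0.0, 0.0]
wrist_force: [-0.5, 0.5, 4.4]
grip_width: 0.0085
14.4 tcp [ 0.6342 -0.1645  0.039 ] yaw 41.9 z [ 0. -0. -1.] q [-0.38  0.57 -0.01  0.99  0.    0.46] F [-0.5  0.5  4.4] T [ 0.11  0.34 -0.06] w 0.0085
```

No contact below rim height, so the offset is confirmed, and the jaws now stop at 8.5 mm on the tab. Next, peel: raise 28 mm while tilting 8° about the across-diagonal axis (gripper tilts with the tray).

```bash
python3 -m crank '[{"dx":-0.03,"dy":-0.025,"dz":0.35,"rx":0.67,"ry":-0.75,"rz":0},{"dx":-0.03,"dy":-0.025,"dz":0.35,"rx":0.67,"ry":-0.75,"rz":0},{"dx":-0.03,"dy":-0.025,"dz":0.35,"rx":0.67,"ry":-0.75,"rz":0},{"dx":-0.03,"dy":-0.025,"dz":0.35,"rx":0.67,"ry":-0.75,"rz":0},{"dx":-0.03,"dy":-0.025,"dz":0.35,"rx":0.67,"ry":-0.75,"rz":0},{"dx":-0.03,"dy":-0.025,"dz":0.35,"rx":0.67,"ry":-0.75,"rz":0},{"dx":-0.03,"dy":-0.025,"dz":0.35,"rx":0.67,"ry":-0.75,"rz":0},{"dx":-0.03,"dy":-0.025,"dz":0.35,"rx":0.67,"ry":-0.75,"rz":0}]' - 90; python3 st.py; python3 - <<'E'
from h import *
snap('scene','s5')
a=cv2.resize(cv2.imread('pics/s5.png')[180:300,150:300],(750,600),interpolation=cv2.INTER_CUBIC)
cv2.imwrite('pics/c7.png',a)
E
```

```text
clock: 15.4
ee_pos: [0.6318, -0.1665, 0.0672]
tool_rot: [0.406, 0.911, 0.065, 0.029]
wrist_force: [0.2, 1.0, -0.8]
grip_width: 0.008
15.4 tcp [ 0.6318 -0.1665  0.0672] yaw 41.9 z [ 0.106  0.094 -0.99 ] q [-0.45  0.5  -0.07  0.95  0.13  0.4 ] F [ 0.2  1.  -0.8] T [ 0.07  0.14 -0.07] w 0.008
```

View pics/c7.png

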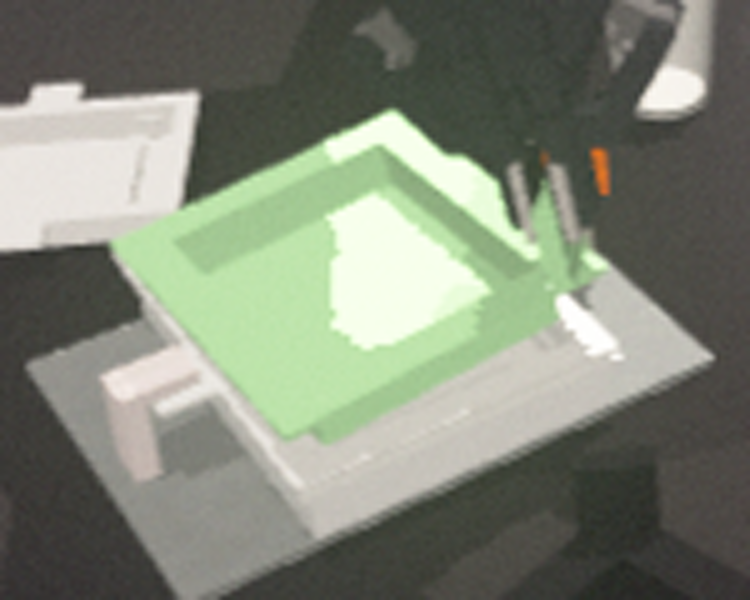

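The tab corner is up about 29 mm (crop (605,268), was ≈(615,327)). The far corner is still down at (112,243), and the lower tray is seated. Holding briefly, then lifting the rest slowly with a firmer grip.

```bash
python3 -m crank '[{"dx":0,"dy":0,"dz":0,"rx":0,"ry":0,"rz":0},{"dx":0,"dy":0,"dz":0,"rx":0,"ry":0,"rz":0},{"dx":0,"dy":0,"dz":0.4,"rx":0,"ry":0,"rz":0},{"dx":0,"dy":0,"dz":0.4,"rx":0,"ry":0,"rz":0},{"dx":0,"dy":0,"dz":0.4,"rx":0,"ry":0,"rz":0},{"dx":0,"dy":0,"dz":0.4,"rx":0,"ry":0,"rz":0},{"dx":0,"dy":0,"dz":0.5,"rx":0,"ry":0,"rz":0},{"dx":0,"dy":0,"dz":0.5,"rx":0,"ry":0,"rz":0}]' - 120; python3 st.py;python3 -m crank '[{"dx":0,"dy":0,"dz":0.8,"rx":0,"ry":0,"rz":0},{"dx":0,"dy":0,"dz":1,"rx":0,"ry":0,"rz":0},{"dx":0,"dy":0,"dz":1,"rx":0,"ry":0,"rz":0},{"dx":0,"dy":0,"dz":1,"rx":0,"ry":0,"rz":0},{"dx":0,"dy":0,"dz":1,"rx":0,"ry":0,"rz":0},{"dx":0,"dy":0,"dz":1,"rx":0,"ry":0,"rz":0},{"dx":0,"dy":0,"dz":1,"rx":0,"ry":0,"rz":0},{"dx":0,"dy":0,"dz":0.5,"rx":0,"ry":0,"rz":0}]'; python3 st.py; python3 - <<'E'
from h import *
snap('scene','s6')
E
```

```text
clock: 16.45
ee_pos: [0.6317, -0.1665, 0.0933]
tool_rot: [0.406, 0.911, 0.064, 0.029]
wrist_force: [-0.5, 0.6, -0.9]
grip_width: 0.007
16.45 tcp [ 0.6317 -0.1665  0.0933] yaw 41.9 z [ 0.104  0.093 -0.99 ] q [-0.44  0.48 -0.02  1.01  0.13  0.4 ] F [-0.5  0.6 -0.9] T [-0.03  0.01  0.  ] w 0.007
clock: 17.45
ee_pos: [0.6319, -0.1666, 0.1666]
tool_rot: [0.406, 0.911, 0.064, 0.029]
wrist_force: [0.1, 0.3, -1.3]
grip_width: 0.0072
17.45 tcp [ 0.6319 -0.1666  0.1666] yaw 41.9 z [ 0.105  0.093 -0.99 ] q [-0.44  0.45  0.12  1.19  0.13  0.4 ] F [ 0.1  0.3 -1.3] T [-0.06  0.02 -0.03] w 0.0072
```

```bash
python3 -m crank '[{"dx":0,"dy":0,"dz":0,"rx":-0.66,"ry":0.76,"rz":0},{"dx":0,"dy":0.5,"dz":0,"rx":-0.66,"ry":0.76,"rz":0},{"dx":-0.2,"dy":1,"dz":0,"rx":-0.66,"ry":0.76,"rz":0},{"dx":-0.2,"dy":1.5,"dz":0,"rx":-0.66,"ry":0.76,"rz":0},{"dx":-0.3,"dy":2,"dz":0,"rx":-0.66,"ry":0.76,"rz":0},{"dx":-0.3,"dy":2,"dz":0,"rx":-0.66,"ry":0.76,"rz":0},{"dx":-0.3,"dy":2,"dz":0,"rx":-0.66,"ry":0.76,"rz":0},{"dx":-0.3,"dy":2,"dz":0,"rx":-0.66,"ry":0.76,"rz":0}]'; python3 -m crank '[{"dx":-0.3,"dy":2,"dz":0,"rx":0,"ry":0,"rz":0},{"dx":-0.3,"dy":2,"dz":0,"rx":0,"ry":0,"rz":0},{"dx":-0.3,"dy":2,"dz":0,"rx":0,"ry":0,"rz":0},{"dx":-0.3,"dy":2,"dz":0,"rx":0,"ry":0,"rz":0},{"dx":-0.3,"dy":2,"dz":0,"rx":0,"ry":0,"rz":0},{"dx":-0.3,"dy":2,"dz":0,"rx":0,"ry":0,"rz":0},{"dx":-0.3,"dy":2,"dz":0,"rx":0,"ry":0,"rz":0},{"dx":-0.3,"dy":2,"dz":0,"rx":0,"ry":0,"rz":0}]'; python3 -m crank '[{"dx":-0.4,"dy":2.2,"dz":0,"rx":0,"ry":0,"rz":0},{"dx":-0.4,"dy":2.2,"dz":0,"rx":0,"ry":0,"rz":0},{"dx":-0.4,"dy":2.2,"dz":-0.5,"rx":0,"ry":0,"rz":0},{"dx":-0.4,"dy":2.2,"dz":-0.5,"rx":0,"ry":0,"rz":0},{"dx":-0.4,"dy":2.2,"dz":-0.5,"rx":0,"ry":0,"rz":0},{"dx":-0.4,"dy":2.2,"dz":-0.5,"rx":0,"ry":0,"rz":0},{"dx":-0.2,"dy":1,"dz":-0.5,"rx":0,"ry":0,"rz":0},{"dx":0,"dy":0.5,"dz":-0.5,"rx":0,"ry":0,"rz":0}]'; python3 st.py; python3 - <<'E'
from h import *
snap('scene','s7');snap('top','t7')
A=cv2.imread('pics/s7.png')[100:320,130:450];B=cv2.imread('pics/t7.png')[140:300,180:440]
A=cv2.resize(A,(800,550)) 
A=cv2.resize(cv2.imread('pics/s7.png')[100:300,230:430],(500,500),interpolation=cv2.INTER_CUBIC)
B=cv2.resize(cv2.imread('pics/t7.png')[170:290,180:252],(300,500),interpolation=cv2.INTER_CUBIC)
cv2.imwrite('pics/c8.png',np.hstack([A,B]))
c=np.array([proj('scene0',[x,y,.012]) for x,y in [(.483,.218)]]); print(c, atz('scene0',349.5,177,.012))
E
```

```text
clock: 18.5
ee_pos: [0.6154, -0.0549, 0.166]
tool_rot: [0.407, 0.913, -0.0, -0.001]
wrist_force: [0.1, 0.4, -1.5]
grip_width: 0.0069
clock: 19.5
ee_pos: [0.5915, 0.1048, 0.1659]
tool_rot: [0.407, 0.913, 0.0, -0.001]
wrist_force: [-0.1, 0.0, -0.4]
grip_width: 0.0075
clock: 20.5
ee_pos: [0.5656, 0.2511, 0.1355]
tool_rot: [0.407, 0.913, 0.0, -0.001]
wrist_force: [0.5, -0.6, -0.5]
grip_width: 0.0074
20.5 tcp [0.5656 0.2511 0.1355] yaw 41.9 z [-0.001  0.001 -1.   ] q [0.29 0.45 0.05 1.17 0.   1.12] F [ 0.5 -0.6 -0.5] T [ 0.01 -0.08 -0.  ] w 0.0074
[[347.09515457 173.30963847]] [0.50238359 0.20803198 0.012     ]
```

View pics/c8.png

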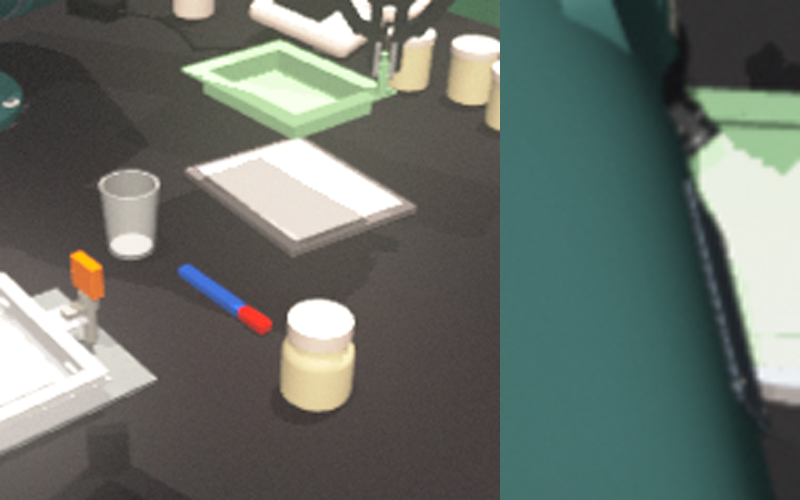

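The tray hangs level over the pad in the scene view (rim corners ≈(182,70), (282,40), (396,93) in the crop; pad mean ≈(298,190)). The beaker, marker and jar are untouched, and the lower tray and foot are in place. Now a numeric check of level and offset.

```bash
python3 - <<'E'
from h import *
C=lambda u,v:('s7',230+u/2.5-.3,100+v/2.5-.3)
th=np.radians(-3.6);R=np.array([[np.cos(th),-np.sin(th)],[np.sin(th),np.cos(th)]])
ctr=np.array([.5656,.2511])-R@[.079,.059]
print('ctr',ctr)
for n,l,p in(('far',(-90,-70),(182,70)),('-x+y',(-90,70),(282,40)),('+x-y rim',(90,-70),(295,125)),('tab rim',(90,70),(396,93))):
    q=R@(np.array(l)/1e3)+ctr; print(n,np.round(proj('s7',[*q,.1445]),1),np.round(C(*p)[1:],1))
for n,l,z,p in(('body +x-y bottom',(73,-53),.1185,(297,136)),('tabtop',(79,59),.1805,(385,55))):
    q=R@(np.array(l)/1e3)+ctr; print(n,np.round(proj('s7',[*q,z]),1),np.round(C(*p)[1:],1))
P=[atz(*C(*p),.012)[:2] for p in[(187,170),(298,139),(415,205),(294,244)]]; print('pad',np.mean(P,0),np.round(P,3).tolist())
E
```

```text
ctr [0.48305125 0.19717687]
far [302.  126.5] [302.5 127.7]
-x+y [341.9 115.3] [342.5 115.7]
+x-y rim [346.7 149.9] [347.7 149.7]
tab rim [388.1 135.8] [388.1 136.9]
body +x-y bottom [346.8 155.4] [348.5 154.1]
tabtop [383.3 122.1] [383.7 121.7]
pad [0.49024046 0.21621391] [[0.38, 0.148], [0.405, 0.303], [0.602, 0.285], [0.574, 0.128]]
```

The level-tray model fits every corner to within 2 px. Final 2 cm centring, settling, then one check before hand-in.

```bash
python3 -m crank '[{"dx":0.1,"dy":0.4,"dz":0,"rx":0,"ry":0,"rz":0},{"dx":0.1,"dy":0.5,"dz":0,"rx":0,"ry":0,"rz":0},{"dx":0.1,"dy":0.5,"dz":0,"rx":0,"ry":0,"rz":0},{"dx":0,"dy":0.4,"dz":0,"rx":0,"ry":0,"rz":0},{"dx":0,"dy":0.2,"dz":0,"rx":0,"ry":0,"rz":0},{"dx":0,"dy":0,"dz":0,"rx":0,"ry":0,"rz":0},{"dx":0,"dy":0,"dz":0,"rx":0,"ry":0,"rz":0},{"dx":0,"dy":0,"dz":0,"rx":0,"ry":0,"rz":0}]' >/dev/null; python3 -m crank '[{"dx":0,"dy":0,"dz":0,"rx":0,"ry":0,"rz":0},{"dx":0,"dy":0,"dz":0,"rx":0,"ry":0,"rz":0},{"dx":0,"dy":0,"dz":0,"rx":0,"ry":0,"rz":0},{"dx":0,"dy":0,"dz":0,"rx":0,"ry":0,"rz":0},{"dx":0,"dy":0,"dz":0,"rx":0,"ry":0,"rz":0},{"dx":0,"dy":0,"dz":0,"rx":0,"ry":0,"rz":0},{"dx":0,"dy":0,"dz":0,"rx":0,"ry":0,"rz":0},{"dx":0,"dy":0,"dz":0,"rx":0,"ry":0,"rz":0}]' >/dev/null; python3 st.py; python3 - <<'E'
from h import *
snap('scene','s8'); 
a=np.load('pics/s7.npz')['frame'].astype(int); 
def far(f):
    i=np.load(f'pics/{f}.npz')['frame'].astype(int)[105:165,295:400]; m=(i[...,1]-i[...,0]>20)&(i[...,1]-i[...,2]>15); y,x=np.nonzero(m); return len(x),x.min()+295,x.max()+295,y.min()+105,y.max()+105
print(far('s7'),far('s8'),proj('s8',[.4,.15,.1445]))
print(np.abs(env.sense()['joint_velocities']).max())
workorder.hand_in()
E
```

```text
22.6 tcp [0.5687 0.2705 0.1359] yaw 41.9 z [-0.001  0.001 -1.   ] q [0.31 0.47 0.08 1.19 0.   1.15] F [-0.2  0.2 -1.6] T [ 0.14 -0.06 -0.05] w 0.007
(1362, np.int64(303), np.int64(388), np.int64(116), np.int64(155)) (1300, np.int64(309), np.int64(393), np.int64(115), np.int64(155)) (309.59935684731704, 126.15582872020147)
0.0018654801049865259
the job is handed in; nothing more can be done
```

I handed the job in at about 22.7 s, with the green tray held by its tab, level and still over the light pad. The hand-in reports no verdict.

**What I did:**
- I turned the wing nut clockwise to about 1.52 rad, worked out from the tool's yaw. The picture shows its foot over the tongue.
- I raised the tray's tab corner about 28 mm with an 8° tilt. In the picture the far corner stayed down.
- I then lifted the tray clear, levelled it and carried it to the pad.

**What went wrong and was mended:** The first grip on the tab closed to only 2.6 mm, because the jaws caught just its top edge. The pictures showed the real fingertips about 22 mm higher than the reported TCP. I went about 18 mm lower and gripped again, and the jaws then stopped at 8.5 mm on the 10 mm tab.

**Last checks:**
- **Hold:** grip width is 7 mm at 120 N. The vertical wrist force is −1.6 N, though it read −0.4 to −1.6 N during the carry; the tray should weigh about 0.9 N.
- **Level:** before the last 2 cm shift, a level-tray model matched the measured corners to within 2 pixels. The tool is vertical.
- **Position:** the tray's centre is at about (0.486, 0.217) m. The underside is about 0.119 m above the bench.
- **Still:** joint speeds are below 0.002 rad/s.
- **Surroundings:** the lower tray looked seated, and the jar, beaker and marker looked untouched in the last picture I viewed, taken before that shift.

**Disagreements:** the two cameras differed by 4 to 5 mm on the stand. They put the pad's centre at (0.480, 0.218) and (0.490, 0.216) m. Both differences are well inside the 40 mm allowed.

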